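Pack a liqueur bottle, label up, in its touch-latch case

TASK

Put the small liqueur bottle away in its wooden presentation case. The lid has a touch latch: press its thumb disc until it clicks, then keep the lid from flying up as its spring opens it. The bottle lies label down, so roll it along the bench, pressing only lightly on the glass, until the label looks straight up, then lay it in the bed of the case, neck towards the hinge and label still squarely up; leave the lid wide open, the bottle let go, and the wine glasses and the dark half bottle undisturbed.

Things in the scene. Friction and masses are not known exactly. Their poses are not given: they have to be found in the camera images.
- liqueur: Small sealed liqueur bottle, amber glass, red cap, white-and-purple label; 166 mm long, body 48.4 mm across up to 118 mm from the base, then narrowing; 0.24 kg. Lies on the bench, neck away from the robot. Origin: centre of its base. z: along the bottle from base to cap. -x: from the axis out through the middle of the label; at the start 100 to 180 degrees from up, to either side.
- liqueur_mid (a point): Point on the bottle's axis 83 mm from its base, halfway along; axes as the bottle's. The bottle balances about 73 mm from its base. It rolls true and easily on its 24.2 mm radius and hardly coasts. The label wraps about 74 degrees to each side of its middle.
- case: Dark wooden case with brass corners, fixed to the bench; 203 x 90 x 66 mm shut. Lid hinged at the far (+x) end, its deep skirt covering the tray. Tray: 196 x 78 mm outside, walls 5 mm thick, only 20 mm high, with a V bed of two blue sloping boards, top edges 23 mm high, 49 mm apart. Origin: centre of the tray's underside; x along the case to the hinge, z up.
- case_bed (a point): Where liqueur_mid comes when the bottle lies in the bed: middle of the case, 34.2 mm above the bench; x along the case to the hinge (the neck points that way). The bottle has some 10 mm of play either way along the bed; the V only centres it sideways.
- case_lid (a joint): Lid angle, rad: 0 shut, 1.75 wide open, leaning just past upright. Pressed at the disc with some 3 to 4 N it sinks about 4 mm, clicks and stops hard; as the pressure eases a spring raises it all the way (3 N at the disc at first). Let go at once it flies up at 3.5 rad/s; followed up with the fingers to 0.6 rad or more it then opens by itself at under 3 rad/s and stays.
- lid_press (a point): Middle of the brass thumb disc (22 mm) on top of the lid, 66 mm above the bench when shut, on the middle line 30 mm in from the front edge and 172 mm before the hinge; moves with the lid.
- case_lid_hinge (a point): Hinge axis of the lid, at the far end of the case, 22 mm above the bench; the axis runs along the case's y.
- glass_tall: Stemmed wine glass, 83 mm wide, 207 mm tall, standing at the left; leave it alone. Origin: centre of its foot.
- glass_small: Stemmed wine glass, 77 mm wide, 193 mm tall, standing at the left; leave it alone. Origin: centre of its foot.
- half_bottle: Dark half bottle with a red cap, 62 mm wide, 241 mm tall, standing at the right end; leave it alone. Origin: centre of its base.
Mind the look-alikes: they are no part of the job. There is more than one size of the part that bears liqueur; the job needs the larger.

How it is judged (in metres and radians):
On the way:
1. the bottle lies on the bench, rolled until its label looks up (angle between liqueur's own x axis and vertical above 2.84 rad and height (world z) of each of liqueur_mid, liqueur below 0.029 m and angular speed of liqueur below 0.5 rad/s), for 0.2 s.
At the end, for the whole second after the job is handed in: the lid is wide open; the bottle lies at rest down in the bed of the case, its middle within 11 mm of the middle of the bed, along the case within 0.1 rad with the neck to the hinge, and its label up within 0.3 rad (17 degrees) (value of joint case_lid above 1.6 rad and distance between liqueur_mid and case_bed below 0.011 m and x of liqueur in the frame of case_bed below -0.07 m and z of liqueur_mid in the frame of case_bed below 0.005 m and angle between the z axis of liqueur and the x axis of case, either way round below 0.1 rad and angle between liqueur's own x axis and vertical above 2.84 rad and linear speed of liqueur below 0.02 m/s and angular speed of liqueur below 0.2 rad/s); the robot touches nothing.
It fails at once if the lid flies up (faster than 3 rad/s) (velocity of joint case_lid above 3 rad/s).
It fails at once if the bottle is pressed or squeezed with over 80 N in all (contact force between liqueur and the fingers above 80 N).
It fails at once if a bystander is knocked or pushed by over 20 mm (distance of any of glass_tall, glass_small, half_bottle from where it was at the start of the episode above 0.02 m).
It also fails if it takes over 69 s, if anything falls off the work surface, if the arm or the gripper's body presses on something with over 40 N, if the wrist force passes 120 N, or if a joint passes its speed limit or range.

ROBOT

A 6-joint arm with a two-finger parallel gripper is mounted at the origin on a cart in front of the work surface, level with it; the furniture and walls round the work are solid. World frame = base frame: x ahead of the robot, y to its left, z up, the work surface at z = 0. Lengths are in m, angles in degrees, forces in N, time in s.
With the tool pointing down it reaches from about 0.35 to 0.875 m from the base axis. Payload 4.2 kg.
Tool frame: the origin (TCP) lies on the mounting face of the last link; the fingertips stand 182 mm ahead of it and the grasp point (between the pads) lies 164 mm ahead of it; z points along the fingers, y is the line along which they close (so a half turn about z gives the same grasp; the last joint's range is limited). The gripper opens to 87 mm and grips with 3 to 60 N. Pads are 19 mm wide; open, the fingers measure 117 mm over their backs; the gripper's body (75 mm by 190 mm) begins 51 mm behind the grasp point.
Start: joints at [79.676, 22.042, 0.453, 0, -68.411, -14.817], TCP at [0.265, 0.566, 0.405] pointing down, gripper open.
Joint ranges: [-179.83, 179.83], [-69.29, 118.12], [-61.27, 80.66], [-181.25, 117.63], [-171.15, -9.14], [-177.46, 177.46]. Speed limits (degrees/s): [159.86, 159.86, 180, 180, 180, 180].

INTERFACE

Orientations are given as [roll, pitch, yaw] about the fixed x, y, z axes, in that order (R = Rz(yaw) Ry(pitch) Rx(roll)).
In Python, from cell import robot, viewer, workorder gives the robot as it stands. The module is installed in compiled form; this text tells all that it offers.
- The arm moves only by the shell command python3 -m handwheel 'ROWS' [FORCE]. ROWS is text: rows parted by semicolons, each of 7 numbers parted by spaces: the finger opening in mm, from 0 to 87, then the shift along the tool's x, y, z in mm, then the turn, a rotation vector about the tool's x, y, z in degrees. In form: claw dx dy dz ax ay az; .... A call has 1 to 12 rows; each row is the pose to reach, as a shift and turn from the pose commanded when the call began, along the tool's axes at that moment; what a row does not reach only later rows make up. A row lasts 1/8 s, in which the tool goes at most 62.5 mm and 10.7 degrees, less where a joint would pass 70% of its speed; a pose out of reach is approached as far as the arm can. A call with a gripper value outside its range is refused whole. The fingers move at their own pace and stop on an object; FORCE is the grip in N (left out, the last holds). Time passes only in rows, so rows that repeat a pose let the fingers close. It gives the time, the measured TCP pose, the force, the opening and the grip force at its end, in the units of the state.
- robot.sense(): the state, without advancing time (a new reading comes with each control period).
- viewer.read_camera(name): name is "side" or "top"; returns a dict with "color" (400x640x3 uint8, red, green, blue), "z_map" (400x640 float32, m along the optical axis (not along the pixel's ray), 0 where there is no reading), "K" (3x3 intrinsics, pixels), "R" (3x3) and "t" (3): a world point X has camera coordinates R X + t. Camera axes: x right, y down, z forward; pixel columns grow to the right and rows downward; lengths in m; the calibration is good to about 2 mm. A picture is of the moment at which its call begins.
- workorder.close_job(): hands the job in; it is judged then, once.
Trained networks look in a picture, given as the dict that the camera call returned (one of the last four; its "shot" number tells which), for a name from the list of things; names that differ only in an ending like _2 or _b are one class to them, and where a whole thing is asked for, a point or a joint stands for the part that bears it (a point fixed in the world has none). Each returns a list of dicts, best first, with "conf" (0 to 1); they miss things now and then, are a little off and sometimes report something else, mostly with a low value. They report only what shows in the picture. A call takes as long as a camera call. They do not tell look-alikes from the thing itself.
- viewer.find_in(picture, thing): "rect" ([left, top, width, height] in pixels, round what is visible of it).
- viewer.mark_of(picture, thing): "centre" ([column, row] in pixels: a listed point, or the origin of a listed thing).
The state is a dict: "time_s": time; "joint_pos": joint angles; "qvel": joint speeds; "joint_efforts": joint torques, N m; "position": TCP position; "orientation": TCP orientation; "contact_force": force on the tool from outside, world axes, zero at the start; "moment": the same for the moment, N m; "finger_gap": opening from 0.0 (shut) to 1.0 (fully open); "grip_force": force on a finger pad.
Only numpy, scipy, OpenCV 4.12 (cv2) and the standard library are available. Lean on these libraries where they do the work, as an engineer would, in place of code of your own. Each camera call takes 0.05 s, during which the arm holds its last target. There are 200 camera calls.

## Working session

There is one attempt and no reset: what is moved stays moved. The work goes in short steps, Python scripts to look and compute and a shell command to move; the robot and the scene stay as the last step left them, time stands still between calls to the robot, and variables do not carry over. Pictures are saved under pics/ and viewed, at most 13 in all, crops included, and the job is handed in when it is done.

```bash
mkdir -p pics; cat > h.py <<'E'
import numpy as np, cv2
from cell import robot, viewer, workorder
def back(p,uv,z=None,plane=None):
    K,R,t=p["K"],np.array(p["R"]),np.array(p["t"])
    ray=R.T@np.linalg.solve(K,[uv[0],uv[1],1.]); c=-R.T@t
    if plane is not None: return c+ray*(plane-c[2])/ray[2]
    return c+ray*z
def proj(p,X):
    c=p["R"]@np.array(X)+p["t"]; q=p["K"]@c; return q[:2]/q[2]
def cloud(p):
    v,u=np.mgrid[0:400,0:640]; z=p["z_map"]
    c=np.stack([u,v,np.ones_like(u)],-1)@np.linalg.inv(p["K"]).T*z[...,None]
    return (c-p["t"])@np.array(p["R"])
def save(p,n): cv2.imwrite(f"pics/{n}.png",p["color"][...,::-1])
E
cat > a.py <<'E'
from h import *
np.set_printoptions(precision=4,suppress=True)
ps={n:viewer.read_camera(n) for n in("top","side")}
im=np.vstack([ps[n]["color"] for n in ps]); im=cv2.resize(im,(480,600),interpolation=cv2.INTER_AREA)
cv2.imwrite("pics/a.png",im[...,::-1])
for n,p in ps.items():
    print(n,"cam",-np.array(p["R"]).T@p["t"])
    C=cloud(p)
    for th in["liqueur","liqueur_mid","case","lid_press","case_lid_hinge","case_bed","glass_tall","glass_small","half_bottle"]:
        ms=viewer.mark_of(p,th)[:3]
        for m in ms:
            u,v=m["centre"]; 
            X=C[int(np.clip(v,0,399)),int(np.clip(u,0,639))]
            print(th,np.round([u,v]),round(m["conf"],2),X)
        if th in("liqueur","case"): print([(np.round(r["rect"]),round(r["conf"],2)) for r in viewer.find_in(p,th)[:4]])
s=robot.sense();print(s["time_s"],s["position"],s["orientation"])
E
python3 a.py
```

```text
top cam [ 0.3256 -0.0616  1.071 ]
liqueur [256. 212.] 0.56 [0.514  0.1494 0.0477]
liqueur [337. 183.] 0.55 [ 0.6361 -0.0705  0.0302]
[(array([321., 180.,  22.,  35.]), 0.69), (array([140., 143.,  57.,  49.]), 0.3)]
liqueur_mid [331. 197.] 0.79 [ 0.5912 -0.0556  0.0264]
liqueur_mid [264. 187.] 0.69 [0.5886 0.1403 0.0451]
case [386. 201.] 0.94 [ 0.5897 -0.2139  0.0765]
[(array([366., 164.,  36.,  74.]), 0.58)]
lid_press [386. 220.] 0.71 [ 0.5375 -0.2183  0.0805]
lid_press [195. 147.] 0.55 [0.6957 0.3858 0.0065]
lid_press [385. 203.] 0.2 [ 0.5866 -0.2089  0.0743]
case_lid_hinge [386. 168.] 0.91 [ 0.6903 -0.2055  0.0688]
case_lid_hinge [384. 200.] 0.29 [ 0.5953 -0.2055  0.0727]
case_bed [383. 203.] 0.88 [ 0.5864 -0.2036  0.072 ]
glass_tall [184. 179.] 0.66 [0.5869 0.3924 0.0124]
glass_tall [381. 202.] 0.5 [ 0.5884 -0.2003  0.0738]
glass_small [196. 143.] 0.9 [0.6976 0.3758 0.0378]
half_bottle [452. 210.] 0.8 [ 0.5969 -0.4018  0.0618]
side cam [0.0877 1.49   0.8074]
liqueur [323. 195.] 0.71 [ 0.6487 -0.081   0.0297]
[(array([324., 199.,  22.,  12.]), 0.74), (array([300., 221.,  39.,  18.]), 0.55), (array([318., 169.,  56.,  30.]), 0.27)]
liqueur_mid [336. 201.] 0.72 [ 0.5909 -0.0503  0.0284]
liqueur_mid [317. 229.] 0.65 [0.5767 0.1762 0.0316]
case [342. 190.] 0.59 [ 0.6046 -0.1643  0.022 ]
case [338. 232.] 0.3 [0.5095 0.1614 0.0259]
[(array([316., 168.,  59.,  30.]), 0.59)]
lid_press [365. 175.] 0.71 [ 0.5281 -0.211   0.0822]
case_lid_hinge [320. 185.] 0.73 [ 0.693  -0.169   0.0317]
case_bed [345. 180.] 0.94 [ 0.5935 -0.1641  0.0659]
glass_tall [285. 274.] 0.75 [0.5855 0.4149 0.0097]
glass_tall [359. 168.] 0.17 [ 0.6022 -0.3905  0.0337]
glass_small [257. 260.] 0.97 [0.6952 0.3811 0.0088]
half_bottle [356. 168.] 0.62 [ 0.6123 -0.3951  0.0306]
1.2 [0.2655 0.5658 0.4048] [-179.9999    0.002   -25.1437]
```

```bash
cat > b.py <<'E'
from h import *
np.set_printoptions(precision=4,suppress=True)
p=viewer.read_camera("top")
c=p["color"][130:280,130:480]; cv2.imwrite("pics/b.png",cv2.resize(c,(798,342),interpolation=cv2.INTER_CUBIC)[...,::-1])
C=cloud(p)
def fit(name,x0,x1,y0,y1,zmin,zmax=.1):
    m=(C[...,0]>x0)&(C[...,0]<x1)&(C[...,1]>y0)&(C[...,1]<y1)&(C[...,2]>zmin)&(C[...,2]<zmax)&(p["z_map"]>0)
    P=C[m]; r=cv2.minAreaRect((P[:,:2]*1000).astype(np.float32)); 
    print(name,len(P),"c,size,ang",r,"mean",P.mean(0),"zpct",np.percentile(P[:,2],[5,50,95]))
    _,_,V=np.linalg.svd(P[:,:2]-P[:,:2].mean(0),full_matrices=False); print(" axis deg",np.degrees(np.arctan2(V[0,1],V[0,0])))
fit("A",.45,.72,.06,.23,.02); fit("A",.45,.72,.06,.23,.035); fit("B",.5,.72,-.12,.0,.015); fit("case",.45,.75,-.3,-.13,.055)
E
python3 b.py
```

```text
A 761 c,size,ang ((591.8097534179688, 150.90248107910156), (165.48883056640625, 46.859928131103516), 2.2289576530456543) mean [0.5793 0.1475 0.0412] zpct [0.0276 0.0431 0.0489]
 axis deg -177.94856638368114
A 609 c,size,ang ((590.5337524414062, 150.34002685546875), (162.64828491210938, 43.22032165527344), 1.626285195350647) mean [0.5757 0.149  0.044 ] zpct [0.037  0.0445 0.0492]
 axis deg -178.02534517320345
B 333 c,size,ang ((597.9458618164062, -61.544708251953125), (29.888031005859375, 110.19876098632812), 72.10736846923828) mean [ 0.6004 -0.0628  0.0274] zpct [0.0198 0.0281 0.033 ]
 axis deg 161.7471301251484
case 2247 c,size,ang ((604.8416748046875, -211.9913330078125), (205.3189697265625, 90.83251190185547), 1.0083796977996826) mean [ 0.5985 -0.2109  0.0739] zpct [0.0644 0.0741 0.0829]
 axis deg -179.19154293921025
```

View pics/a.png

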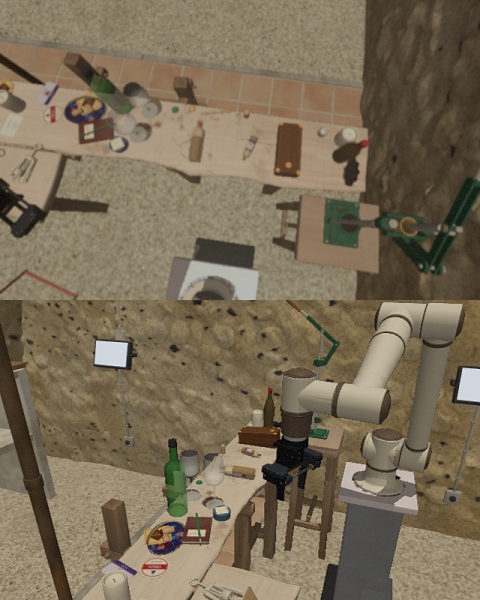

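View pics/b.png

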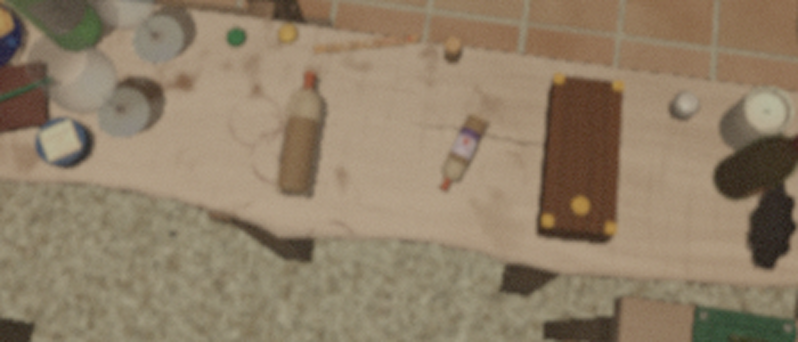

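The larger bottle lying near top pixel (264,187) measures 166 mm, so that is the liqueur. The small one at (331,197) is about 110 mm, so it is the look-alike. The green bottle at top (150,130) and the dark half bottle at (452,205) are bystanders. The case is at (386,200), with its brass disc at (386,220). I'll check the choice, and which way the label faces, in one close side crop.

```bash
cat > c.py <<'E'
from h import *
np.set_printoptions(precision=4,suppress=True)
s=viewer.read_camera("side"); t=viewer.read_camera("top")
a=cv2.resize(s["color"][205:250,290:350],(780,585),interpolation=cv2.INTER_CUBIC)
cv2.imwrite("pics/c.png",cv2.resize(np.hstack([a[:,:],cv2.resize(t["color"][170:230,240:280],(390,585),interpolation=cv2.INTER_CUBIC)]),(800,400))[...,::-1])
h=cv2.cvtColor(t["color"],cv2.COLOR_RGB2HSV)
m=((h[...,0]>15)&(h[...,0]<32)&(h[...,1]>110)&(h[...,2]>110)).astype(np.uint8)
n,l,st,ce=cv2.connectedComponentsWithStats(m)
for i in range(1,n):
    if 360<ce[i][0]<410 and 155<ce[i][1]<245 and st[i][4]>3: print(st[i][4],ce[i],back(t,ce[i],plane=.066))
for p,n in((t,"top"),(s,"side")):
    for th,z in(("lid_press",.066),("case_lid_hinge",.022),("liqueur",.0242),("liqueur_mid",.0242)):
        for m in viewer.mark_of(p,th)[:2]: print(n,th,m["centre"],round(m["conf"],2),back(p,m["centre"],plane=z))
E
python3 c.py
```

```text
22 [375.     164.1818] [ 0.6984 -0.1729  0.066 ]
24 [400.4583 167.125 ] [ 0.7001 -0.2475  0.066 ]
61 [384.1311 219.6066] [ 0.5381 -0.2155  0.066 ]
34 [369.6765 226.5588] [ 0.5126 -0.1774  0.066 ]
29 [397.2414 229.4828] [ 0.5155 -0.2545  0.066 ]
top lid_press [384.8, 221.2] 0.88 [ 0.5338 -0.2178  0.066 ]
top case_lid_hinge [383.2, 166.9] 0.9 [ 0.7096 -0.2034  0.022 ]
top case_lid_hinge [199.2, 145.9] 0.51 [0.6958 0.3673 0.022 ]
top liqueur [256.2, 216.7] 0.93 [0.5017 0.1505 0.0242]
top liqueur [337.8, 179.7] 0.86 [ 0.6485 -0.0716  0.0242]
top liqueur_mid [262.8, 187.5] 0.94 [0.5919 0.1476 0.0242]
top liqueur_mid [331.2, 198.7] 0.53 [ 0.5872 -0.0599  0.0242]
side lid_press [365.3, 176.9] 0.74 [ 0.5253 -0.2223  0.066 ]
side case_lid_hinge [320.5, 184.9] 0.87 [ 0.6956 -0.1821  0.022 ]
side liqueur [338.1, 230.4] 0.66 [0.5135 0.1482 0.0242]
side liqueur [323.7, 198.4] 0.47 [ 0.6401 -0.0649  0.0242]
side liqueur_mid [317.9, 227.8] 0.89 [0.5815 0.1549 0.0242]
side liqueur_mid [344.8, 177.5] 0.58 [ 0.6267 -0.2829  0.0242]
```

View pics/c.png

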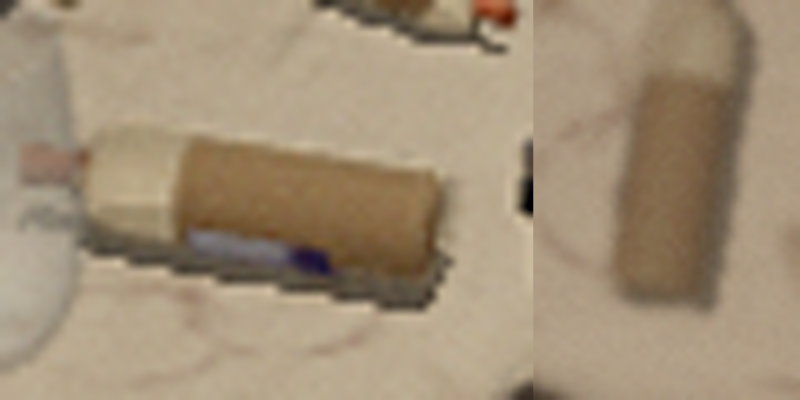

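The side crop shows the bottle's label as a thin white and purple strip low on its +y side, crop (190–330, 230–265). Its edge sits about 93° from up, so the label middle is about 167° from up toward +y. I'll roll the bottle toward −y by about 70 mm, lid first.

```bash
python3 -m handwheel '0 576 592 105 0 0 -25.1;0 576 592 105 0 0 -25.1;0 576 592 105 0 0 -25.1;0 576 592 105 0 0 -25.1;0 576 592 105 0 0 -25.1;0 576 592 105 0 0 -25.1;0 576 592 105 0 0 -25.1;0 576 592 105 0 0 -25.1;0 576 592 105 0 0 -25.1;0 576 592 105 0 0 -25.1;0 576 592 105 0 0 -25.1;0 576 592 105 0 0 -25.1' 10
```

```text
time_s: 3.25
position: [0.5092, -0.1395, 0.3103]
orientation: [180.0, -0.1, -0.0]
contact_force: [1.5, 0.8, 0.5]
finger_gap: 0.006
grip_force: 0.0
```

```bash
python3 -m handwheel '0 26 75 30 0 0 0;0 26 75 50 0 0 0;0 26 75 50 0 0 0;0 26 75 50 0 0 0'
```

```text
time_s: 3.75
position: [0.5348, -0.2121, 0.261]
orientation: [180.0, -0.1, -0.0]
contact_force: [-0.1, -1.1, 1.4]
finger_gap: 0.01
grip_force: 0.4
```

```bash
python3 - <<'E'
from h import *
t=viewer.read_camera("top")
cv2.imwrite("pics/d.png",cv2.resize(t["color"][150:250,340:440],(600,600),interpolation=cv2.INTER_CUBIC)[...,::-1])
s=robot.sense();print(s["position"],s["contact_force"])
E
```

```text
[ 0.53476995 -0.21172608  0.26147237] [-0.37685013 -0.0067699   0.89766079]
```

```bash
python3 -m handwheel '0 0 3 10 0 0 0;0 0 3 13 0 0 0;0 0 3 15 0 0 0;0 0 3 15 0 0 0'
```

```text
time_s: 4.3
position: [0.5343, -0.215, 0.2452]
orientation: [-180.0, 0.1, -0.0]
contact_force: [-2.8, 2.6, 5.8]
finger_gap: 0.007
grip_force: 2.4
```

```bash
python3 -m handwheel '0 0 0 1 0 0 0;0 0 0 1 0 0 0;0 0 0 2 0 0 0;0 0 0 2 0 0 0'
```

```text
time_s: 4.8
position: [0.5343, -0.2155, 0.2431]
orientation: [-180.0, 0.0, -0.0]
contact_force: [-4.0, 2.1, 4.9]
finger_gap: 0.01
grip_force: 2.5
```

```bash
python3 -m handwheel '0 0 0 1 0 0 0;0 0 0 1 0 0 0;0 0 0 2 0 0 0;0 0 0 2 0 0 0'
```

```text
time_s: 5.3
position: [0.5342, -0.2155, 0.242]
orientation: [180.0, 0.1, -0.0]
contact_force: [-5.9, 3.1, 10.1]
finger_gap: 0.004
grip_force: 5.1
```

```bash
python3 -m handwheel '0 0 0 1 0 0 0;0 0 0 1 0 0 0;0 2 0 -8 0 0 0;0 5 0 -20 0 0 0;0 12 0 -37 0 0 0;0 20 0 -53 0 0 0;0 30 0 -68 0 0 0;0 42 0 -82 0 0 0;0 55 0 -95 0 0 0;0 69 0 -106 0 0 0;0 69 0 -106 0 0 0' && python3 - <<'E'
from h import *
t=viewer.read_camera("side")
cv2.imwrite("pics/e.png",cv2.resize(t["color"][120:230,280:400],(654,600),interpolation=cv2.INTER_CUBIC)[...,::-1])
E
```

```text
time_s: 6.68
position: [0.6054, -0.2156, 0.3488]
orientation: [179.9, -0.4, -0.0]
contact_force: [0.4, 0.1, 2.4]
finger_gap: 0.006
grip_force: 1.2
```

View pics/e.png

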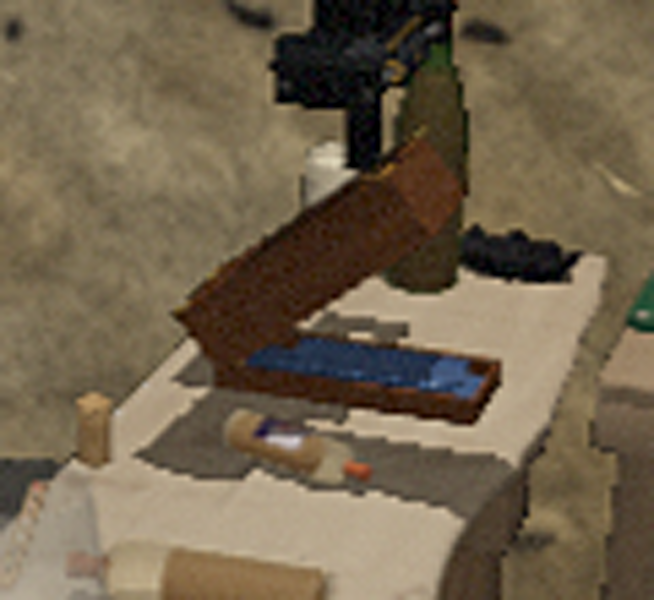

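The picture shows the lid held at about 0.65 rad by the fingertips, with the lid edge at crop (420,140). The blue bed is exposed. I'll follow it a little further and then withdraw upward.

```bash
python3 -m handwheel '0 15 0 -10 0 0 0;0 31 0 -18 0 0 0;0 47 0 -24 0 0 0;0 47 0 -80 0 0 0;0 47 0 -120 0 0 0;0 47 0 -120 0 0 0;0 -20 -100 -120 0 0 0;0 -20 -160 -120 0 0 0'
```

```text
time_s: 7.72
position: [0.5964, -0.1034, 0.4644]
orientation: [-180.0, 0.3, -0.2]
contact_force: [1.0, 1.1, -0.1]
finger_gap: 0.004
grip_force: 0.0
```

```bash
python3 -m handwheel '0 -10 -216 80 0 0 -2;0 -10 -216 130 0 0 -2;0 -10 -216 180 0 0 -2;0 -10 -216 205 0 0 -2;0 -10 -216 215 0 0 -2;0 -10 -216 215 0 0 -2;0 -10 -216 215 0 0 -2' && python3 - <<'E'
from h import *
t=viewer.read_camera("top"); C=cloud(t)
# lid state: highest points near hinge
m=(C[...,0]>.6)&(C[...,0]<.85)&(C[...,1]<-.15)&(C[...,1]>-.28)&(C[...,2]>.1)&(C[...,2]<.3)
print(m.sum(), C[m].max(0), C[m].min(0)); print(robot.sense()["position"])
E
```

```text
time_s: 8.6
position: [0.5881, 0.112, 0.2519]
orientation: [180.0, 0.0, 2.0]
contact_force: [0.2, 0.1, 0.7]
finger_gap: 0.003
grip_force: 0.0
1147 [ 0.78360022 -0.16362316  0.22551457] [ 0.70424705 -0.25566846  0.10000565]
[0.58855822 0.11181241 0.25310924]
```

```bash
python3 -m handwheel '0 -6 -48 8 0 0 0;0 -6 -48 16 0 0 0;0 -6 -48 22 0 0 0;0 -6 -48 22 0 0 0'
```

```text
time_s: 9.15
position: [0.5809, 0.1591, 0.2309]
orientation: [-180.0, -0.1, 1.9]
contact_force: [-0.2, 0.4, 0.5]
finger_gap: 0.005
grip_force: 0.3
```

```bash
python3 -m handwheel '0 0 0 1 0 0 0;0 0 0 1.5 0 0 0;0 0 0 1.5 0 0 0'
```

```text
time_s: 9.52
position: [0.581, 0.1598, 0.2304]
orientation: [-180.0, -0.1, 1.9]
contact_force: [-1.2, 0.2, 7.1]
finger_gap: 0.009
grip_force: 3.5
```

```bash
python3 -m handwheel '0 0 8 0 0 0 0;0 0 16 0 0 0 0;0 0 24 0 0 0 0;0 0 32 0 0 0 0;0 0 40 0 0 0 0;0 0 40 0 0 0 0;0 0 40 -12 0 0 0;0 0 40 -12 0 0 0' && cat > m.py <<'E'
from h import *
import sys
np.set_printoptions(precision=4,suppress=True)
y0,y1=float(sys.argv[1]),float(sys.argv[2])
s=viewer.read_camera("side"); t=viewer.read_camera("top")
for n,p in(("top",t),("side",s)):
    C=cloud(p); m=(C[...,0]>.45)&(C[...,0]<.72)&(C[...,1]>y0)&(C[...,1]<y1)&(C[...,2]>.03)&(C[...,2]<.055)
    P=C[m]; print(n,cv2.minAreaRect((P[:,:2]*1000).astype(np.float32)),P.mean(0))
    for th in("liqueur","liqueur_mid"):
        for q in viewer.mark_of(p,th)[:2]: print(th,round(q["conf"],2),back(p,q["centre"],plane=.0242))
def crop(p,w,h,X):
    u,v=np.round(proj(p,X)).astype(int); return cv2.resize(p["color"][v-h//2:v+h//2,u-w//2:u+w//2],(390,520),interpolation=cv2.INTER_CUBIC) if 0 else cv2.resize(p["color"][v-h//2:v+h//2,u-w//2:u+w//2],None,fx=10,fy=10,interpolation=cv2.INTER_CUBIC)
X=[.59,(y0+y1)/2,.024]
a=crop(s,50,56,X);b=crop(t,30,56,X)
cv2.imwrite(f"pics/{sys.argv[3]}.png",np.hstack([a,b])[...,::-1])
print(robot.sense()["position"])
E
python3 m.py .08 .19 f
```

```text
time_s: 10.52
position: [0.5822, 0.1203, 0.2416]
orientation: [-179.9, -0.1, 2.0]
contact_force: [0.8, 0.5, -0.1]
finger_gap: 0.01
grip_force: 0.0
top ((540.5296630859375, 129.06536865234375), (61.12955093383789, 46.35552215576172), 0.7289304137229919) [0.5382 0.1271 0.0426]
liqueur 0.63 [ 0.638  -0.0802  0.0242]
liqueur 0.57 [0.5122 0.1259 0.0242]
liqueur_mid 0.7 [ 0.5906 -0.0603  0.0242]
liqueur_mid 0.6 [0.5893 0.1335 0.0242]
side ((584.1301879882812, 139.98297119140625), (151.0463409423828, 44.232547760009766), 4.158860206604004) [0.5745 0.143  0.0416]
liqueur 0.68 [0.5112 0.1307 0.0242]
liqueur 0.55 [ 0.6419 -0.0578  0.0242]
liqueur_mid 0.75 [0.5885 0.1302 0.0242]
liqueur_mid 0.47 [ 0.5865 -0.0397  0.0242]
[0.5818 0.1202 0.2402]
```

View pics/f.png

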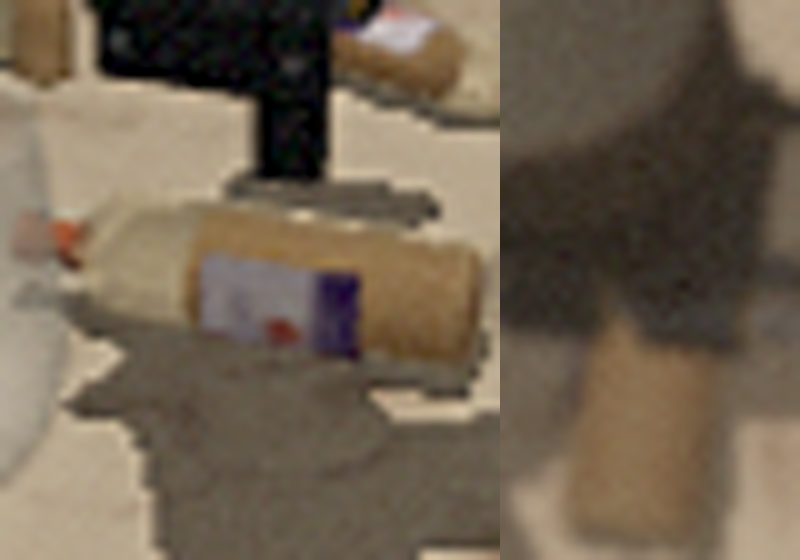

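The crop shows the label's upper edge at crop y≈263 on the bottle, which is about 40° from up, and it rolled true by about 47°. About 118° (50 mm) remains, so I'll repeat the strokes.

```bash
python3 -m handwheel '0 0 -20 0 0 0 0;0 0 -20 8 0 0 0;0 0 -20 12 0 0 0;0 0 -20 12 0 0 0;0 0 -12 12 0 0 0;0 0 -4 12 0 0 0;0 0 4 12 0 0 0;0 0 12 12 0 0 0;0 0 20 12 0 0 0;0 0 20 12 0 0 0;0 0 20 0 0 0 0;0 0 0 0 0 0 0'; python3 -m handwheel '0 0 0 6 0 0 0;0 0 0 12 0 0 0;0 0 0 12 0 0 0;0 0 8 12 0 0 0;0 0 16 12 0 0 0;0 0 24 12 0 0 0;0 0 32 12 0 0 0;0 0 40 12 0 0 0;0 0 40 12 0 0 0;0 0 40 0 0 0 0;0 0 40 -12 0 0 0;0 -20 40 -12 0 0 0'; python3 m.py .04 .14 g
```

```text
time_s: 12.32
position: [0.5821, 0.12, 0.2415]
orientation: [-180.0, -0.1, 1.9]
contact_force: [0.2, 0.6, 0.4]
finger_gap: 0.005
grip_force: 0.0
time_s: 13.82
position: [0.5643, 0.0799, 0.2537]
orientation: [-180.0, -0.2, 2.0]
contact_force: [-0.7, 0.6, -1.0]
finger_gap: 0.007
grip_force: 0.0
top ((575.549560546875, 87.44940948486328), (128.0815887451172, 44.16636276245117), 1.7848111391067505) [0.5293 0.085  0.0425]
liqueur 0.77 [ 0.6427 -0.0711  0.0242]
liqueur 0.48 [0.5113 0.0882 0.0242]
liqueur_mid 0.88 [ 0.585  -0.0538  0.0242]
side ((591.9110717773438, 97.76521301269531), (165.87881469726562, 47.403072357177734), 5.374361991882324) [0.5774 0.1012 0.0413]
liqueur 0.9 [0.5101 0.106  0.0242]
liqueur 0.48 [ 0.6403 -0.0667  0.0242]
liqueur_mid 0.91 [0.5908 0.0825 0.0242]
liqueur_mid 0.45 [ 0.5952 -0.0598  0.0242]
[0.5639 0.0797 0.2527]
```

View pics/g.png

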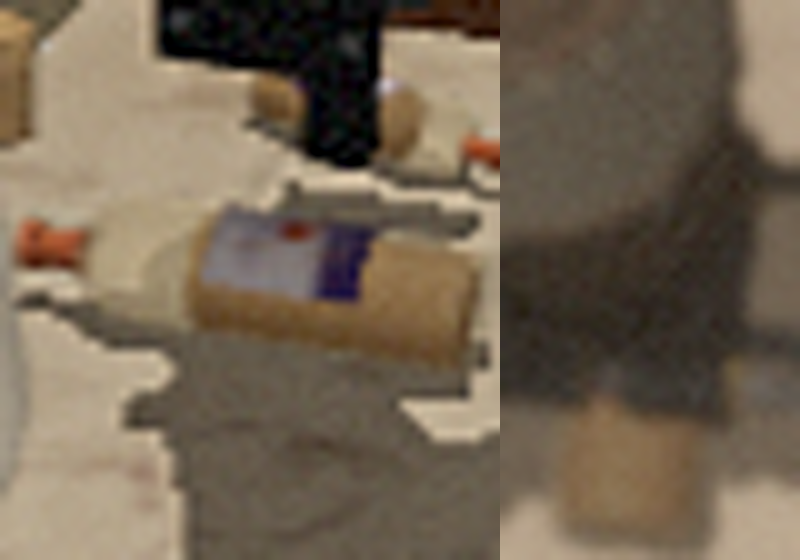

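The label's lower edge is now at crop y≈297, so the label is nearly up. I'll move clear and measure the label edges by intersecting rays with the cylinder.

```bash
python3 -m handwheel '0 -20 60 -60 0 0 0;0 -40 140 -60 0 0 0;0 -40 170 -60 0 0 0;0 -40 170 -60 0 0 0;0 -40 170 -60 0 0 0'; cat > lab.py <<'E'
from h import *
import sys
np.set_printoptions(precision=4,suppress=True)
def run(y0,y1,R=.0242,zc=.0242,tag="h",x0=.45,x1=.72):
    T=viewer.read_camera("top"); S=viewer.read_camera("side"); out=[]
    for n,p in(("top",T),("side",S)):
        C=cloud(p); m=(C[...,0]>x0)&(C[...,0]<x1)&(C[...,1]>y0)&(C[...,1]<y1)&(C[...,2]>zc-.012)&(C[...,2]<zc+.03)&(p["z_map"]>0)
        n_,l,st,_=cv2.connectedComponentsWithStats(m.astype(np.uint8)); k=1+np.argmax(st[1:,4]); m=l==k
        # silhouette in back-projected plane z=zc: edge-lines per row give the axis
        P=C[m]; 
        # body only, fit axis: least squares cylinder (y = a + b (x-.56)), known R, zc
        from scipy.optimize import least_squares
        B=P[P[:,0]<P[:,0].min()+.112]
        f=lambda q:np.hypot((B[:,1]-q[0]-q[1]*(B[:,0]-.56))*np.cos(np.arctan(q[1])),B[:,2]-q[2])-R
        q=least_squares(f,[B[:,1].mean(),0.03,zc],loss="soft_l1",f_scale=.002).x
        print(n,"axis y@.56",q[0],"yaw",np.degrees(np.arctan(q[1])),"zc",q[2],"x range",np.percentile(P[:,0],[1,99]))
        # angles
        K=np.linalg.inv(p["K"]);Rm=np.array(p["R"]); c=-Rm.T@p["t"]; vv,uu=np.nonzero(cv2.dilate(m.astype(np.uint8),np.ones((5,5))))
        d=(Rm.T@(K@np.stack([uu,vv,np.ones_like(uu)]))).T
        ay=q[0]+q[1]*(c[0]-.56); dy=d[:,1]-q[1]*d[:,0]; cy=c[1]-ay; cz=c[2]-q[2]
        a=dy**2+d[:,2]**2;b=2*(dy*cy+d[:,2]*cz);cc=cy**2+cz**2-R*R; D=b*b-4*a*cc; ok=D>0
        s=(-b[ok]-np.sqrt(D[ok]))/(2*a[ok]); X=c+d[ok]*s[:,None]; ang=np.degrees(np.arctan2(cy+s*dy[ok],cz+s*d[ok,2]))
        col=p["color"][vv[ok],uu[ok]].astype(int); blue=col[:,2]-col[:,0]
        xb=B[:,0].min(); 
        sel=(X[:,0]>xb+.06)&(X[:,0]<xb+.105)
        h=[(int(g),int(np.median(blue[sel&(abs(ang-g)<5)])) if (sel&(abs(ang-g)<5)).any() else None) for g in range(-120,161,10)]
        print([x for x in h if x[1] is not None])
        u,v=np.round(proj(p,[.59,q[0],zc])).astype(int); out.append(cv2.resize(p["color"][v-28:v+28,u-20:u+20],None,fx=10,fy=10,interpolation=cv2.INTER_CUBIC))
    cv2.imwrite(f"pics/{tag}.png",np.hstack(out)[...,::-1])
if __name__=="__main__": run(.03,.15)
E
python3 lab.py
```

```text
time_s: 14.75
position: [0.5294, -0.0922, 0.3126]
orientation: [-180.0, -0.0, 1.9]
contact_force: [0.1, 0.5, -0.4]
finger_gap: 0.007
grip_force: 0.0
top axis y@.56 0.08838265933445404 yaw -0.5718327320079494 zc 0.023865406092670623 x range [0.5124 0.5604]
[]
side axis y@.56 0.08755404863325088 yaw 1.2083939636576249 zc 0.024532349277291123 x range [0.5107 0.6716]
[(-20, -28), (-10, -32), (0, -22), (10, -24), (20, -28), (30, -25), (40, -14), (50, -14), (60, -11), (70, -39), (80, -62), (90, -58), (100, -54), (110, -52), (120, -35), (130, -30), (140, -23)]
```

View pics/h.png

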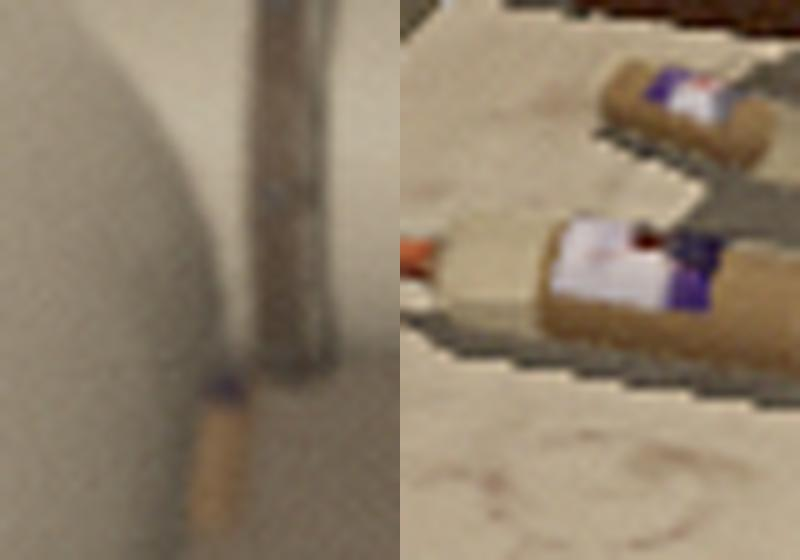

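The forearm hides the bottle from the top camera at crop left. The side view puts the label's lower edge near 70°, so the middle is at about −4°. I'll swing to the left for a clear top view.

```bash
python3 -m handwheel '0 -60 -60 -60 0 0 0;0 -170 -390 -120 0 0 0;0 -170 -390 -120 0 0 0;0 -170 -390 -120 0 0 0;0 -170 -390 -120 0 0 0;0 -170 -390 -120 0 0 0;0 -170 -390 -120 0 0 0;0 -170 -390 -120 0 0 0;0 -170 -390 -120 0 0 0;0 -170 -390 -120 0 0 0'; python3 lab.py
```

```text
time_s: 16.1
position: [0.3459, 0.2915, 0.432]
orientation: [179.9, 0.1, 1.9]
contact_force: [-0.4, 0.7, -0.4]
finger_gap: 0.007
grip_force: 0.0
top axis y@.56 0.08765521250248817 yaw 2.1625324590118296 zc 0.022655502293120754 x range [0.512  0.6729]
[(-90, -33), (-80, -34), (-70, -35), (-60, -37), (-50, -28), (-40, -23), (-30, -21), (-20, -21), (-10, -26), (0, -31), (10, -32), (20, -32), (30, -28), (40, -24), (50, -25), (60, -32), (70, -37)]
side axis y@.56 0.08762837091722535 yaw 1.7411817647317311 zc 0.024610705049247582 x range [0.5111 0.673 ]
[(-20, -31), (-10, -25), (0, -50), (10, -46), (20, -26), (30, -25), (40, -14), (50, -13), (60, -11), (70, -41), (80, -61), (90, -58), (100, -54), (110, -50), (120, -35), (130, -30), (140, -24)]
```

View pics/h.png

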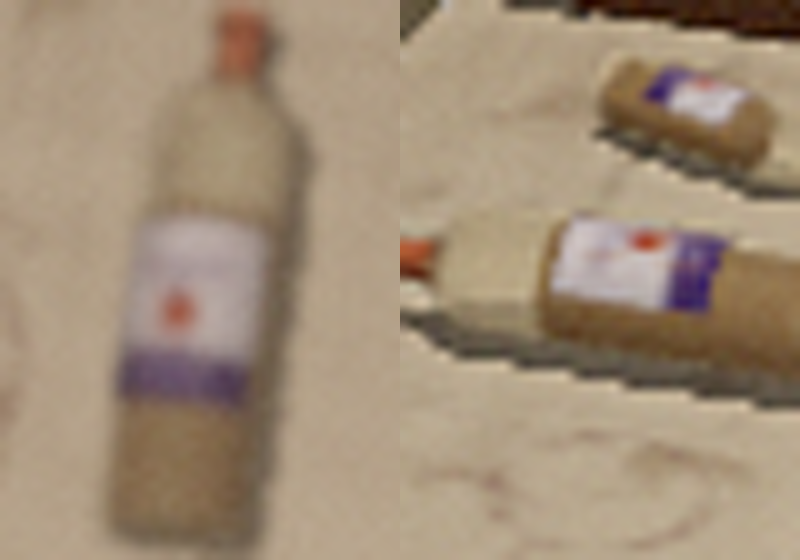

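In the top crop, the label's dot and edges are nearly centred: the dot is at (178,310) and the label spans x 118–247. Both views together put the label middle at about +4° from up, which is good. Next I'll measure the open tray.

```bash
python3 - <<'E'
from h import *
np.set_printoptions(precision=4,suppress=True)
for n in("top","side"):
    p=viewer.read_camera(n); c=p["color"].astype(int); 
    m=(c[...,2]-c[...,0]>20)
    v,u=np.mgrid[0:400,0:640]; X=back; 
    K=np.linalg.inv(p["K"]);R=np.array(p["R"]);cc=-R.T@p["t"]
    d=np.stack([u,v,np.ones_like(u)],-1)@K.T@R; W=cc+d*((.02-cc[2])/d[...,2])[...,None]
    m&=(W[...,0]>.47)&(W[...,0]<.74)&(W[...,1]>-.28)&(W[...,1]<-.14)
    P=W[m]; print(n,len(P),cv2.minAreaRect((P[:,:2]*1000).astype(np.float32)),P.mean(0)); print(np.percentile(P[:,:2],[1,99],axis=0))
    for th,z in(("case_bed",.0342),("case",0.),("case_lid_hinge",.022)):
        for q in viewer.mark_of(p,th)[:2]: print(th,round(q["conf"],2),back(p,q["centre"],plane=z))
    if n=="top":
        cv2.imwrite("pics/i.png",cv2.resize(p["color"][150:250,350:420],None,fx=6,fy=6,interpolation=cv2.INTER_CUBIC)[...,::-1])
        C=cloud(p); q=(W[...,0]>.47)&(W[...,0]<.695)&(W[...,1]>-.28)&(W[...,1]<-.14)&(C[...,2]>.009)
        P=W[q]; print("outer",cv2.minAreaRect((P[:,:2]*1000).astype(np.float32)))
E
```

```text
top 1069 ((600.9966430664062, -211.43365478515625), (175.60911560058594, 61.52692794799805), 1.0155984163284302) [ 0.6006 -0.2126  0.02  ]
[[ 0.515  -0.2417]
 [ 0.6866 -0.1812]]
case_bed 0.66 [ 0.599  -0.2052  0.0342]
case 0.7 [ 0.6007 -0.2156  0.    ]
case_lid_hinge 0.85 [ 0.7059 -0.205   0.022 ]
outer ((583.3250122070312, -222.93524169921875), (109.06487274169922, 223.96417236328125), 88.5521469116211)
side 250 ((598.4837646484375, -211.1953125), (176.636962890625, 61.71161651611328), 1.2604631185531616) [ 0.5952 -0.2087  0.02  ]
[[ 0.5131 -0.2404]
 [ 0.6833 -0.1811]]
case_bed 0.79 [ 0.5971 -0.2223  0.0342]
case 0.62 [ 0.6064 -0.2299  0.    ]
case_lid_hinge 0.96 [ 0.6949 -0.2046  0.022 ]
```

View pics/i.png

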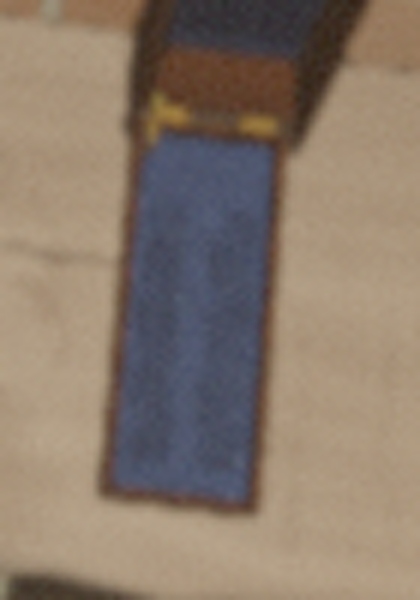

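```bash
python3 -m handwheel '87 30 30 20 0 0 0;87 236 203 120 0 0 0;87 236 203 150 0 0 0;87 236 203 150 0 0 0;87 236 203 150 0 0 0;87 236 203 150 0 0 0;87 236 203 150 0 0 0;87 236 203 150 0 0 0' 12
```

```text
time_s: 17.6
position: [0.5886, 0.0974, 0.2826]
orientation: [180.0, 0.0, 1.9]
contact_force: [0.0, 1.3, 0.7]
finger_gap: 0.83
grip_force: 0.0
```

The picture shows the open case with the blue bed from (105,500) to (285,135) and the lid folded back past the hinge. The bed centre is about (0.602, −0.212), yaw about 1°. Now I'll descend over the bottle.

```bash
python3 -m handwheel '87 0 8 10 0 0 0;87 0 8 20 0 0 0;87 0 8 20 0 0 0'
```

```text
time_s: 17.98
position: [0.5882, 0.0896, 0.2618]
orientation: [180.0, 0.1, 2.0]
contact_force: [-0.4, -0.1, -0.8]
finger_gap: 0.994
grip_force: 0.0
```

```bash
python3 -m handwheel '87 0 1 30 0 0 0;87 0 1 55 0 0 0;87 0 1 65 0 0 0;87 0 1 65 0 0 0;70 0 1 65 0 0 0;58 0 1 65 0 0 0;52 0 1 65 0 0 0;49 0 1 65 0 0 0;44 0 1 65 0 0 0;44 0 1 65 0 0 0;44 0 1 65 0 0 0' 12
```

```text
time_s: 19.35
position: [0.589, 0.0884, 0.1978]
orientation: [-180.0, -0.0, 2.0]
contact_force: [-1.3, 0.4, 1.1]
finger_gap: 0.554
grip_force: 12.0
```

```bash
python3 -m handwheel '44 0 0 -30 0 0 0;44 0 0 -80 0 0 0;44 0 40 -90 0 0 0;44 0 90 -90 0 0 1;44 -2 140 -90 0 0 1;44 -2 190 -90 0 0 1;44 -2 240 -90 0 0 1;44 -2 280 -90 0 0 1;44 -2 300 -90 0 0 1;44 -2 300 -90 0 0 1;44 -2 300 -90 0 0 1'; python3 - <<'E'
from h import *
np.set_printoptions(precision=4,suppress=True)
p=viewer.read_camera("side"); print(robot.sense()["position"])
cv2.imwrite("pics/j.png",cv2.resize(p["color"][125:215,290:400],(733,600),interpolation=cv2.INTER_CUBIC)[...,::-1])
for q in viewer.mark_of(p,"liqueur")[:2]: print(q["conf"],back(p,q["centre"],plane=.114))
for q in viewer.mark_of(p,"liqueur_mid")[:2]: print(q["conf"],back(p,q["centre"],plane=.114))
E
```

```text
time_s: 20.72
position: [0.5971, -0.2107, 0.2872]
orientation: [-180.0, 0.1, 1.0]
contact_force: [-0.2, 1.2, -2.4]
finger_gap: 0.555
grip_force: 12.0
[ 0.5973 -0.2104  0.2874]
0.92 [ 0.5159 -0.1948  0.114 ]
0.53 [0.5876 0.0891 0.114 ]
0.87 [ 0.5955 -0.2202  0.114 ]
0.72 [0.5329 0.1251 0.114 ]
```

View pics/j.png

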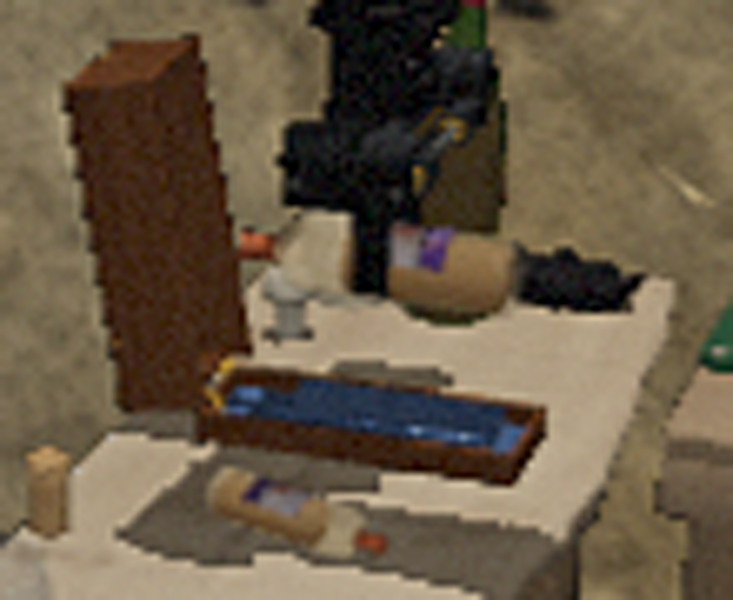

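The lid stands wide open and the bottle hangs level over the bed, neck toward the hinge, with the label up at crop (390–450, 225–270). Lowering it now.

```bash
python3 -m handwheel '44 0 1.5 30 0 0 0;44 0 1.5 55 0 0 0;44 0 1.5 68 0 0 0;44 0 1.5 74 0 0 0;44 0 1.5 77 0 0 0;44 0 1.5 78 0 0 0;44 0 1.5 78 0 0 0'
```

```text
time_s: 21.75
position: [0.5975, -0.213, 0.2103]
orientation: [180.0, -0.1, 1.0]
contact_force: [-0.1, 0.8, -2.2]
finger_gap: 0.55
grip_force: 12.0
```

```bash
python3 -m handwheel '44 0 0 1.5 0 0 0;44 0 0 2.5 0 0 0;44 0 0 2.5 0 0 0'
```

```text
time_s: 22.12
position: [0.5974, -0.213, 0.2082]
orientation: [180.0, -0.1, 1.0]
contact_force: [-0.1, 0.9, 4.3]
finger_gap: 0.555
grip_force: 12.0
```

Force went from −2.2 to +4.3 N, so the bottle is seated. I'll release, rise and swing left for the check.

```bash
python3 -m handwheel '48 0 0 0 0 0 0;52 0 0 0 0 0 0;60 0 0 0 0 0 0;87 0 0 0 0 0 0;87 0 0 0 0 0 0;87 0 0 0 0 0 0;87 0 0 -30 0 0 0;87 0 0 -80 0 0 0;87 0 0 -140 0 0 0;87 0 0 -200 0 0 0;87 0 0 -220 0 0 0'; python3 -m handwheel '87 -250 -500 0 0 0 0;87 -250 -500 0 0 0 0;87 -250 -500 0 0 0 0;87 -250 -500 0 0 0 0;87 -250 -500 0 0 0 0;87 -250 -500 0 0 0 0;87 -250 -500 0 0 0 0;87 -250 -500 0 0 0 0;87 -250 -500 0 0 0 0;87 -250 -500 0 0 0 0'
python3 - <<'E'
from h import *
import lab
lab.run(-.245,-.18,zc=.0342,tag="k",x0=.5,x1=.69)
np.set_printoptions(precision=4,suppress=True)
for n in("top","side"):
    p=viewer.read_camera(n)
    for th in("liqueur","liqueur_mid"):
        for q in viewer.mark_of(p,th)[:2]: print(n,th,round(q["conf"],2),back(p,q["centre"],plane=.0342))
E
```

```text
time_s: 23.5
position: [0.5973, -0.2132, 0.4327]
orientation: [179.9, -0.5, 1.0]
contact_force: [0.6, 0.2, 0.2]
finger_gap: 0.998
grip_force: 0.0
time_s: 24.75
position: [0.3373, 0.2855, 0.4273]
orientation: [-179.9, -0.0, 1.3]
contact_force: [0.4, -0.3, -0.1]
finger_gap: 0.997
grip_force: 0.0
top axis y@.56 -0.21275111343160277 yaw 0.9917844713188102 zc 0.03252661343833188 x range [0.5208 0.6809]
[(-80, 14), (-70, 6), (-60, -5), (-50, -13), (-40, -20), (-30, -22), (-20, -21), (-10, -25), (0, -21), (10, -37), (20, -21), (30, -28), (40, -23), (50, -20), (60, -18), (70, -9), (80, -4), (90, 5)]
side axis y@.56 -0.21179527466617518 yaw 0.9177947285576898 zc 0.033917982960344296 x range [0.5197 0.6788]
[(-20, -48), (-10, -21), (0, -13), (10, -50), (20, -23), (30, -29), (40, -13), (50, -12), (60, -11), (70, -43), (80, -58), (90, -58), (100, -63), (110, -45), (120, 37), (130, 65), (140, 54), (150, 49)]
top liqueur 0.71 [ 0.528  -0.2106  0.0342]
top liqueur 0.68 [ 0.6452 -0.0697  0.0342]
top liqueur_mid 0.78 [ 0.5798 -0.0558  0.0342]
top liqueur_mid 0.6 [ 0.6008 -0.2112  0.0342]
side liqueur 0.97 [ 0.527  -0.1748  0.0342]
side liqueur 0.48 [ 0.6426 -0.0433  0.0342]
side liqueur_mid 0.7 [ 0.5876 -0.0289  0.0342]
```

View pics/k.png

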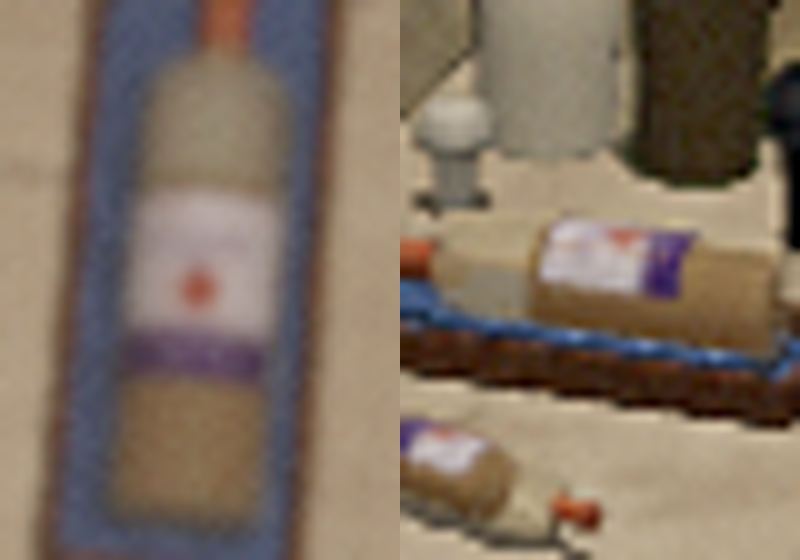

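The bottle lies in the bed with its dot centred at crop (198,290) and its label within a few degrees of up. Its middle is at about x 0.603 and its axis about 34 mm up. Handing in.

```bash
python3 -c "
from cell import workorder
print(workorder.close_job())"
```

```text
the job is handed in; nothing more can be done
None
```

The job is handed in, with no verdict returned: by my last camera check the liqueur bottle lay let go in its bed, neck to the hinge and label up within about 8°, the lid stood wide open, and the glasses and half bottle were never approached.

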